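# Fetch the oilstone from its slide-lid box

## Task

Get the joiner's oilstone ready for honing: slide the lid of the larger of the two slide-lid wooden boxes out along its grooves and lay it flat on the bench. Then lift the oilstone out and set it down, without dropping it, on the low sharpening board, lying flat and lengthwise between the board's two end cleats and wholly on the board.

Things in the scene. Friction and masses are not known exactly. Their poses are not given: they have to be found in the camera images.
- box: Larger slide-lid wooden box, fixed, 184 (own x) x 144 (y) x 52 mm high; the other is 130 x 100. Origin: centre of underside, z up. Floor 6, walls 12 thick, inside 160 x 120. Grooves 6 deep in both side walls and the -x end, heights 38 to 46.5, lips above. The +x end is only 38 high: the lid slides out along +x and nowhere else; the bench there is free for 270 mm.
- lid: Loose lid of that box, 0.1 kg, 176 (x) x 129 (y) x 6 mm; play 3 mm sideways, 2.5 up. Across its middle a grip bar 16 thick (x), 60 long (y), 28 tall, top 34 above the underside. Origin: centre of underside; axes as the box's. Starts 4 to 24 mm towards box +x of the box's origin, 38 above the bench (shut or up to 20 open); out of the grooves at 180 mm.
- stone: Oilstone, plain grey block 125 (x) x 40 (y) x 25 mm high, 0.3 kg, lying flat and loose on the floor of the larger box, hidden by the lid, lengthwise to the box within 10 degrees; at least 20 mm free at every point of its long sides, about 33 to 47 beside its middle. Origin: centre of underside, z up.
- board: Sharpening board, fixed to the bench: flat wood 195 (x) x 80 (y) x 16 mm thick, a cleat across each end (20 wide, standing 10 above the board), 155 mm free between the cleats. Origin: centre of underside, z up.
Mind the look-alikes: they are no part of the job. What is shaped like the lid but orange is not meant.

How it is judged:
By the outcome, as a careful person would: the job done as asked, in the order asked, and still so for the second after the job is handed in, with the robot touching nothing.
It also fails if it takes over 53 s, if anything falls off the work surface, if the arm or the gripper's body presses on something with over 40 N, if the wrist force passes 120 N, or if a joint passes its speed limit or range.

## Robot

A 6-joint arm with a two-finger parallel gripper is mounted at the origin on the work surface. World frame = base frame: x ahead of the robot, y to its left, z up, the work surface at z = 0. Lengths are in mm, angles in rad, forces in N, time in s.
With the tool pointing down it reaches from about 350 to 850 mm from the base axis. Payload 8.1 kg.
Tool frame: the origin (TCP) lies on the centre line of the jaws, within the pads' length; the fingertips stand 11 mm ahead of it and the grasp point (between the pads) lies 8 mm behind it; z points along the fingers, y is the direction in which the jaws open and shut (so a half turn about z gives the same grasp; the last joint's range is limited). The gripper opens to 85 mm and grips with 20 to 120 N. Pads are 22 mm wide; open, the fingers measure 114 mm over their backs; the gripper's body (76 mm by 85 mm) begins 54 mm behind the grasp point. The pads swing forward as they close: fully open they stand 13 mm farther back than shut.
Start: joints at [1.232, 0.13, 1.488, -0, 1.523, -0.085], TCP at [150.628, 580.79, 242.292] pointing down, gripper open.
Joint ranges: [-2.96, 2.96], [-0.89, 2.26], [0.02, 2.5], [-1.34, 4.48], [0, 2.73], [-2.66, 2.66]. Speed limits (rad/s): [2.39, 2.39, 2.79, 3.14, 3.14, 3.14].

## Interface

Orientations are given as a 3x3 rotation matrix whose columns are the frame's x, y, z axes.
In Python, from plant import readout, viewer, workorder gives the robot as it stands.
- The arm moves only by the shell command python3 -m jog 'ROWS' [FORCE]. ROWS is JSON, a list of rows, each a list of 3 entries, a list of its own where there are three numbers: the shift along the tool's x, y, z scaled (see below), then the turn, a rotation vector about the tool's x, y, z scaled (see below), then the opening, from -1 (shut) to 1 (fully open). A call has 1 to 5 rows; each row is the pose to reach, as a shift and turn from the pose commanded when the call began, along the tool's axes at that moment; what a row does not reach only later rows make up. The controller multiplies each number of a shift by 0.5 m and each number of a turn by 2 rad. A row lasts 1/8 s, in which the tool goes at most 62.5 mm and 10.7 degrees, less where a joint would pass 70% of its speed; a pose out of reach is approached as far as the arm can. A call with a number of a shift or a turn outside -1 to 1 is refused whole. A call with a gripper value outside its range is refused whole. The fingers move at their own pace and stop on an object; FORCE is the grip in N (left out, the last holds). Time passes only in rows, so rows that repeat a pose let the fingers close. It gives the time, the measured TCP pose, the force and the opening at its end, in the units of the state.
- readout.observe(): the state, without advancing time (a new reading comes with each control period).
- viewer.get_image(name): name is "side" or "top" or "wrist"; returns (picture, depth): 420x560x3 uint8, blue, green, red; 420x560 float32, mm along the optical axis (not along the pixel's ray), 0 where there is no reading.
- viewer.calibration(name): a dict with "mtx" (3x3 intrinsics, pixels), "k1" (the pictures are not rectified: a ray, as slopes to the right and down, at radius r is drawn at 1 + k1 r^2 times it, then the intrinsics apply), "R" (3x3) and "t" (3): a world point X has camera coordinates R X + t; the wrist camera has in their place "tool_from_camera" (4x4, takes a point from camera to tool coordinates, whose origin is the TCP and whose axes are the flange's). Camera axes: x right, y down, z forward; pixel columns grow to the right and rows downward; lengths in mm; the calibration is good to about 2 mm. A picture is of the moment at which its call begins: read the wrist's pose just before it. calibration takes no time and is no camera call.
- workorder.finish_job(): hands the job in, once; it reports no verdict.
The state is a dict: "time": time; "qpos": joint angles; "dq": joint speeds; "joint_torque": joint torques, N m; "ee_pos": TCP position; "tcp_rot": TCP orientation; "contact_force": force on the tool from outside, world axes, zero at the start; "ft_torque": the same for the moment, N m; "opening": finger opening in mm.
Only numpy, scipy, OpenCV 4.12 (cv2) and the standard library are available. Lean on these libraries where they do the work, as an engineer would, in place of code of your own. Each camera call takes 0.05 s, during which the arm holds its last target. There are 200 camera calls.

## Working session

There is one attempt and no reset: what is moved stays moved. The work goes in short steps, Python scripts to look and compute and a shell command to move; the robot and the scene stay as the last step left them, time stands still between calls to the robot, and variables do not carry over. Pictures are saved under pics/ and viewed, about 8 in all and at most 12, crops included, and the job is handed in when it is done.

```bash
ls; mkdir -p pics
cat > h.py <<'E'
import numpy as np, cv2
from plant import readout, viewer, workorder
def grab(n):
    s=readout.observe(); im,d=viewer.get_image(n); c=viewer.calibration(n)
    if 'R' in c: R=np.array(c['R']);t=np.array(c['t']).ravel()
    else:
        T=np.array(c['tool_from_camera']); Rw=np.array(s['tcp_rot'])
        Rwc=Rw@T[:3,:3]; p=Rw@T[:3,3]+np.array(s['ee_pos']); R=Rwc.T; t=-R@p
    return im,d,dict(K=np.array(c['mtx']),k=float(c['k1']),R=R,t=t)
def rays(c,uv):
    D=np.array([c['k'],0,0,0,0],float)
    n=cv2.undistortPoints(np.array(uv,float).reshape(-1,1,2),c['K'],D).reshape(-1,2)
    return np.c_[n,np.ones(len(n))]
def onz(c,uv,z):
    r=rays(c,uv)@c['R']; o=-c['R'].T@c['t']
    return o+r*((z-o[2])/r[:,2])[:,None]
def cloud(c,d):
    h,w=d.shape; v,u=np.mgrid[:h,:w]
    r=rays(c,np.c_[u.ravel(),v.ravel()])*d.reshape(-1,1)
    P=((r-c['t'])@c['R']).reshape(h,w,3); P[d==0]=np.nan
    return P
E
python3 - <<'E'
from h import *
for n in ('top','side'):
    im,d,c=grab(n); cv2.imwrite(f'pics/{n}0.png',im); np.savez(f'{n}0.npz',im=im,d=d,**c)
print(readout.observe())
E
```

```text
pics
{'time': 0.1, 'qpos': array([ 1.23159279e+00,  1.31107151e-01,  1.48917682e+00, -3.32905708e-06,
        1.52299524e+00, -8.54036576e-02]), 'dq': array([ 0.00041061, -0.00104919, -0.00448241, -0.00174921, -0.00206797,
       -0.00068096]), 'joint_torque': array([ 8.13306269e-04, -5.70954072e+01, -5.01940978e+01, -2.04888802e-04,
        8.15370935e-03,  8.13883889e-05]), 'ee_pos': array([150.47232592, 580.33145012, 241.33293008]), 'tcp_rot': array([[-9.67965325e-01,  2.51083288e-01, -5.58042612e-04],
       [ 2.51083869e-01,  9.67964027e-01, -1.59156328e-03],
       [ 1.40550232e-04, -1.68069357e-03, -9.99998578e-01]]), 'contact_force': array([-0.02404695, -0.298494  , -0.43321868]), 'ft_torque': array([ 0.0132211 , -0.00949977,  0.05215422]), 'opening': 85.48107162845582}
```

View pics/top0.png

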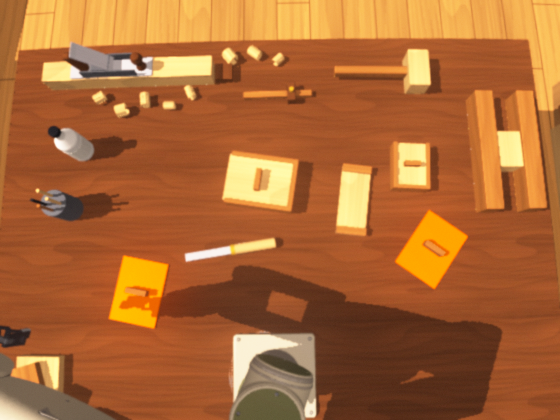

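View pics/side0.png

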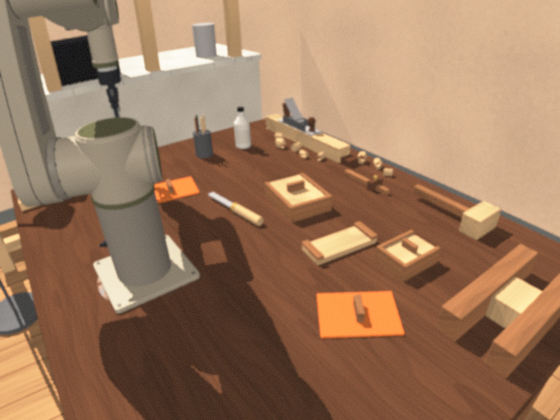

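The top view shows two closed boxes: a larger one at about (260,181) and a smaller one at (411,166). The cleated board is at (354,199). The orange lid look-alikes are at (139,292) and (432,248). I'll measure the larger box and the board, and make an enlarged crop.

Run:
```python
from h import *
z=np.load('top0.npz'); im,d=z['im'],z['d']; c={k:(float(z[k]) if k=='k' else z[k]) for k in ('K','k','R','t')}
P=cloud(c,d); Z=P[...,2]
print('bench z',np.nanmedian(Z[215:235,220:300]))
for n,(u0,u1,v0,v1),zz in (('big',(215,307,143,218),8),('small',(383,438,135,197),8),('board',(328,380,158,242),8)):
    m=np.zeros(d.shape,np.uint8); m[v0:v1,u0:u1]=(Z[v0:v1,u0:u1]>zz)
    k,l,st,_=cv2.connectedComponentsWithStats(m); i=1+np.argmax(st[1:,4]); q=P[l==i]
    r=cv2.minAreaRect(q[:,:2].astype(np.float32)); print(n,st[i],r)
    print(' zhist',np.histogram(q[:,2],bins=[8,14,20,24,28,34,40,43,46,50,56,64,70,80]))
    if n=='big':
        for lo,hi in ((38,47),(49,56),(62,80)):
            s=q[(q[:,2]>lo)&(q[:,2]<hi)]; print(lo,hi,len(s),cv2.minAreaRect(s[:,:2].astype(np.float32)),s.mean(0))
    if n=='board':
        s=q[q[:,2]>22]; print('cleats',cv2.minAreaRect(s[:,:2].astype(np.float32)),s.mean(0))
a=cv2.resize(im[140:225,215:310],None,fx=6,fy=6,interpolation=cv2.INTER_CUBIC)
cv2.imwrite('pics/crop1.png',a)
```

```text
bench z -1.2212228410481147
big [ 223  151   75   63 3672] ((519.451904296875, 30.177001953125), (187.29229736328125, 146.00222778320312), 80.71321105957031)
 zhist (array([  29,   23,   18,   19,   23,  311, 1154,  999,  443,  515,   19,
         55,   64]), array([ 8, 14, 20, 24, 28, 34, 40, 43, 46, 50, 56, 64, 70, 80]))
38 47 2542 ((519.2933349609375, 30.233421325683594), (187.1621551513672, 145.8201904296875), 80.79448699951172) [519.86521163  35.91613355  42.66454757]
49 56 630 ((518.9537353515625, 29.25572967529297), (185.34141540527344, 144.77186584472656), 80.66368865966797) [515.12745532   6.10965554  51.48586303]
62 80 123 ((519.9805297851562, 36.63852310180664), (15.798484802246094, 60.07727813720703), 77.89203643798828) [518.97341904  36.60811188  70.02272648]
small [ 390  141   40   51 1866] ((558.2470092773438, -386.6869812011719), (100.85137176513672, 132.76992797851562), 86.34053039550781)
 zhist (array([ 24,  51,  17,  33,  53, 738, 344, 167, 297,  55,  82,   5,   0]), array([ 8, 14, 20, 24, 28, 34, 40, 43, 46, 50, 56, 64, 70, 80]))
board [ 336  164   36   72 2024] ((468.35723876953125, -227.10873413085938), (80.94270324707031, 196.6055908203125), 82.29641723632812)
 zhist (array([ 550, 1044,  158,  240,   32,    0,    0,    0,    0,    0,    0,
          0,    0]), array([ 8, 14, 20, 24, 28, 34, 40, 43, 46, 50, 56, 64, 70, 80]))
cleats ((468.2254943847656, -227.2811737060547), (80.61268615722656, 196.32205200195312), 82.37123107910156) [ 469.35357324 -227.29818484   25.2773136 ]
```

View pics/crop1.png

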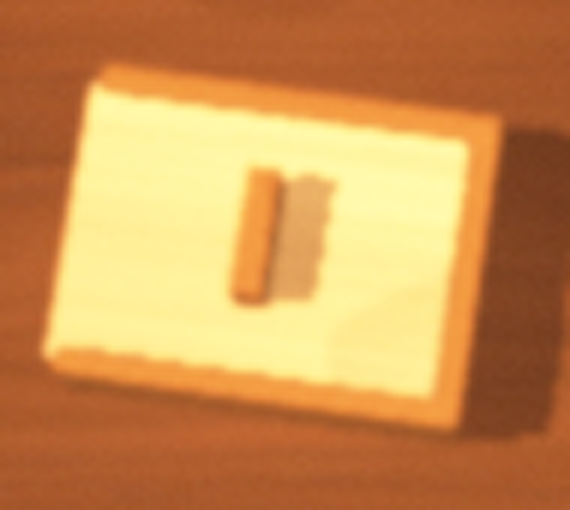

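The crop confirms the larger box: it measures about 187 x 146 against 184 x 144 nominal. The three raised walls are at the top, right and bottom, and the low open end is on the image left (crop x≈70). So box +x points along world (0.16, 0.99), and the lid is open about 6 mm. Next I'll move above the bar.

```bash
cat >> h.py <<'E'
from scipy.spatial.transform import Rotation as Ro
def plan(x,y,z,yaw_deg):
    """yaw: world heading of tool y (tool z down)"""
    s=readout.observe(); R=np.array(s['tcp_rot']); p=np.array(s['ee_pos']); a=np.radians(yaw_deg)
    ty=np.array([np.cos(a),np.sin(a),0]); tz=np.array([0,0,-1.]); tx=np.cross(ty,tz)
    rv=Ro.from_matrix(R.T@np.c_[tx,ty,tz]).as_rotvec()
    print('shift',np.round(R.T@(np.array([x,y,z])-p)/500,4),'turn',np.round(rv/2,4),'t',s['time'],'pos',p.round(1),'op',round(s['opening'],1),'F',s['contact_force'].round(1),'yaw',np.degrees(np.arctan2(R[1,1],R[0,1])).round(2),'q',s['qpos'].round(2))
E
python3 -m jog '[[[-0.99,-0.868,0.08],[0,0,-0.045],1],[[-0.99,-0.868,0.08],[0,0,-0.045],1],[[-0.99,-0.868,0.08],[0,0,-0.045],1],[[-0.99,-0.868,0.08],[0,0,-0.045],1],[[-0.99,-0.868,0.08],[0,0,-0.045],1]]'
python3 -c "
from h import *
plan(520,36.6,200,80.7)"
```

```text
time: 0.72
ee_pos: [326.6, 321.0, 222.9]
tcp_rot: [[-0.987, 0.163, -0.0], [0.163, 0.987, -0.0], [0.0, -0.0, -1.0]]
contact_force: [0.9, 0.0, -0.3]
opening: 85.2
shift [-0.4742 -0.4983  0.0459] turn [-0.0001 -0.     -0.0005] t 0.725 pos [326.6 321.  222.9] op 85.2 F [ 0.9  0.  -0.3] yaw 80.64 q [ 0.66 -0.25  1.89 -0.    1.5  -0.74]
```

```bash
python3 -m jog '[[[-0.474,-0.498,0.045],[0,0,0],1],[[-0.474,-0.498,0.045],[0,0,0],1],[[-0.474,-0.498,0.045],[0,0,0],1],[[-0.474,-0.498,0.045],[0,0,0],1],[[-0.474,-0.498,0.045],[0,0,0],1]]'
python3 -m jog '[[[0,0,0],[0,0,0],1],[[0,0,0],[0,0,0],1]]'
python3 - <<'E'
from h import *
plan(520,36.6,200,80.7)
im,d,c=grab('wrist'); cv2.imwrite('pics/w1.png',im); np.savez('w1.npz',im=im,d=d,**c)
P=cloud(c,d); Z=P[...,2]
print(np.histogram(Z[np.isfinite(Z)],bins=np.arange(-10,100,5)))
E
```

```text
time: 1.35
ee_pos: [502.0, 63.0, 202.6]
tcp_rot: [[-0.987, 0.163, -0.0], [0.163, 0.987, 0.0], [0.0, 0.0, -1.0]]
contact_force: [0.6, 1.0, -1.4]
opening: 85.6
time: 1.6
ee_pos: [500.8, 64.9, 202.3]
tcp_rot: [[-0.986, 0.164, -0.001], [0.164, 0.986, 0.0], [0.002, 0.0, -1.0]]
contact_force: [-1.0, 0.4, -1.2]
opening: 85.5
shift [-0.0471 -0.0495  0.0046] turn [ 0.0001 -0.0008 -0.0013] t 1.6 pos [500.8  64.9 202.3] op 85.5 F [-1.   0.4 -1.2] yaw 80.55 q [ 0.03 -0.11  1.8   0.    1.45 -1.38]
(array([     0,  50571, 109497,    693,    862,   1756,    948,   1723,
          191,    551,  23498,   4522,   8694,     55,     63,     85,
         1520,      0,      0,      0,      0]), array([-10,  -5,   0,   5,  10,  15,  20,  25,  30,  35,  40,  45,  50,
        55,  60,  65,  70,  75,  80,  85,  90,  95]))
```

View pics/w1.png

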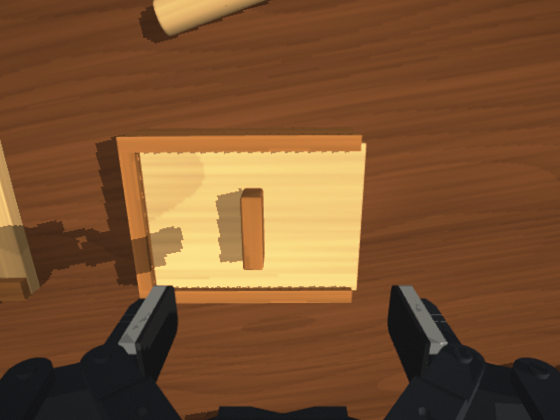

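The wrist view shows the larger box centrally, with its low end at image right (u≈360). The bar is at about (252,229), with its top face at z≈70. I'll measure the bar and box edges from this view.

Run:
```python
from h import *
z=np.load('w1.npz'); im,d=z['im'],z['d']; c={k:(float(z[k]) if k=='k' else z[k]) for k in ('K','k','R','t')}
P=cloud(c,d); Z=P[...,2]; v,u=np.mgrid[:420,:560]; W=(v<310)&(u>80)&(u<380)
for n,m in (('bar',W&(Z>66)&(v<280)&(u>225)&(u<280)),('lips',W&(Z>49)&(Z<60)),('lid',W&(Z>40)&(Z<47)&(v>150)&(v<290)&(u>150))):
    q=P[m]; print(n,len(q),cv2.minAreaRect(q[:,:2].astype(np.float32)),np.median(q,0).round(1))
plan(520,36.6,120,80.7)
```

```text
bar 1588 ((521.613525390625, 37.6968994140625), (16.129547119140625, 60.33620071411133), 80.73646545410156) [519.1  38.3  72.1]
lips 8970 ((520.5961303710938, 28.279502868652344), (184.92596435546875, 145.2544708251953), 80.78422546386719) [471.9   8.6  52.2]
lid 26580 ((523.1841430664062, 36.43377685546875), (179.86383056640625, 122.6530532836914), 79.95404815673828) [518.   45.   44.3]
shift [-0.0476 -0.0508  0.1651] turn [ 0.0001 -0.0005 -0.0006] t 1.65 pos [500.7  65.5 202.6] op 85.5 F [-0.4  0.8 -1.1] yaw 80.63 q [ 0.03 -0.11  1.8   0.    1.45 -1.38]
```

```bash
python3 -m jog '[[[-0.048,-0.051,0.1],[0,0,0],1],[[-0.048,-0.051,0.165],[0,0,0],0.2],[[-0.048,-0.051,0.2],[0,0,0],0],[[-0.048,-0.051,0.2],[0,0,0],0]]'
python3 -c "
from h import *
plan(520.8,37.2,58.5,80.7)"
```

```text
time: 2.15
ee_pos: [519.6, 37.0, 102.0]
tcp_rot: [[-0.987, 0.161, -0.002], [0.161, 0.987, 0.0], [0.002, -0.0, -1.0]]
contact_force: [-0.8, -0.4, 0.1]
opening: 42.8
shift [-0.0025  0.0007  0.087 ] turn [-0.0001 -0.0012  0.0002] t 2.15 pos [519.6  37.  102. ] op 42.8 F [-0.8 -0.4  0.1] yaw 80.72 q [-0.03  0.03  1.85  0.    1.26 -1.44]
```

```bash
python3 -m jog '[[[-0.002,0,0.05],[0,0,0],0],[[-0.002,0,0.085],[0,0,0],0],[[-0.002,0,0.085],[0,0,0],0]]' 40
python3 -m jog '[[[0,0,0],[0,0,0],-1],[[0,0,0],[0,0,0],-1],[[0,0,0],[0,0,0],-1],[[0,0,0],[0,0,0],-1]]' 40
python3 -c "
from h import *
plan(520.8+35.2,37.2+212,60,80.7)"
```

```text
time: 2.52
ee_pos: [520.9, 36.1, 59.8]
tcp_rot: [[-0.987, 0.162, -0.002], [0.162, 0.987, 0.0], [0.002, -0.0, -1.0]]
contact_force: [0.3, -0.6, -0.1]
opening: 42.5
time: 3.02
ee_pos: [522.9, 35.7, 61.8]
tcp_rot: [[-0.987, 0.163, 0.002], [0.163, 0.987, 0.0], [-0.002, 0.0, -1.0]]
contact_force: [-0.8, -0.0, 6.9]
opening: 15.1
shift [0.0042 0.4321 0.0037] turn [ 0.0002  0.0011 -0.0008] t 3.025 pos [522.9  35.7  61.8] op 15.1 F [-0.8 -0.   6.9] yaw 80.61 q [-0.03  0.09  1.87  0.    1.17 -1.44]
```

```bash
python3 -m jog '[[[0,0,-0.002],[0,0,0],-1],[[0,0.03,-0.003],[0,0,0],-1],[[0,0.07,-0.003],[0,0,0],-1],[[0,0.1,-0.003],[0,0,0],-1],[[0,0.1,-0.003],[0,0,0],-1]]' 50
python3 -c "
from h import *
plan(520.8+35.2,37.2+212,61.5,80.7)"
```

```text
time: 3.65
ee_pos: [530.0, 86.8, 61.8]
tcp_rot: [[-0.987, 0.161, -0.0], [0.161, 0.987, 0.0], [0.0, 0.0, -1.0]]
contact_force: [-0.5, 1.2, 0.3]
opening: 14.7
shift [0.0009 0.3289 0.0008] turn [ 0.0002 -0.0001  0.0004] t 3.65 pos [530.   86.8  61.8] op 14.7 F [-0.5  1.2  0.3] yaw 80.75 q [ 0.07  0.13  1.84  0.    1.18 -1.34]
```

```bash
python3 -m jog '[[[0,0.07,0],[0,0,0],-1],[[0,0.14,0],[0,0,0],-1],[[0,0.21,0],[0,0,0],-1],[[0,0.28,0],[0,0,0],-1],[[0,0.33,0],[0,0,0],-1]]'
python3 -m jog '[[[0,0.02,0],[0,0,0],-1],[[0,0.02,0],[0,0,0],-1]]'
python3 -c "
from h import *
plan(520.8+35.2,37.2+212,23,80.7)
im,d,c=grab('side'); cv2.imwrite('pics/s2.png',im[100:340,200:480].repeat(2,0).repeat(2,1))"
```

```text
time: 4.28
ee_pos: [556.6, 249.1, 61.5]
tcp_rot: [[-0.987, 0.162, -0.001], [0.162, 0.987, -0.0], [0.001, -0.0, -1.0]]
contact_force: [-0.1, -0.5, -2.4]
opening: 14.5
time: 4.53
ee_pos: [558.2, 257.6, 61.5]
tcp_rot: [[-0.987, 0.162, -0.001], [0.162, 0.987, -0.001], [0.001, -0.001, -1.0]]
contact_force: [-0.5, 0.0, -2.1]
opening: 15.1
shift [ 0.0016 -0.0173  0.0771] turn [-0.0003 -0.0003 -0.0003] t 4.525 pos [558.2 257.6  61.5] op 15.1 F [-0.5  0.  -2.1] yaw 80.66 q [ 0.35  0.32  1.61 -0.    1.21 -1.06]
```

View pics/s2.png

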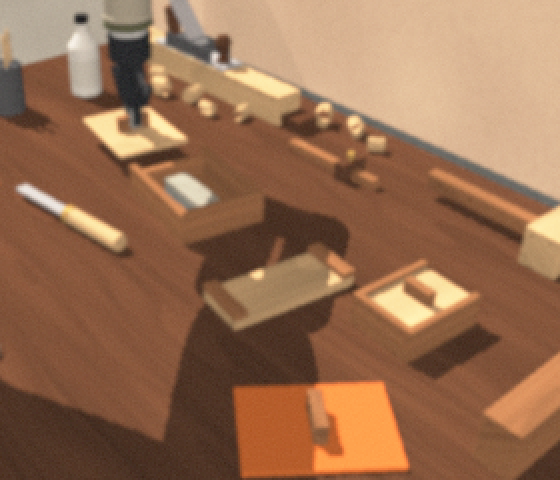

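The lid is free of the grooves and held over clear bench at (135,130). The grey stone shows inside the open box at (188,188). Now I'll lower the lid.

```bash
python3 -m jog '[[[0,0,0.04],[0,0,0],-1],[[0,0,0.066],[0,0,0],-1],[[0,0,0.072],[0,0,0],-1],[[0,0,0.074],[0,0,0],-1],[[0,0,0.074],[0,0,0],-1]]'
python3 -c "
from h import *
plan(555,250,23,80.7)"
```

```text
time: 5.2
ee_pos: [558.7, 257.7, 25.1]
tcp_rot: [[-0.987, 0.163, 0.0], [0.163, 0.987, 0.0], [-0.0, 0.0, -1.0]]
contact_force: [-0.4, 0.0, -1.3]
opening: 14.9
shift [ 0.0047 -0.0164  0.0042] turn [ 0.0001  0.0001 -0.0008] t 5.2 pos [558.7 257.7  25.1] op 14.9 F [-0.4  0.  -1.3] yaw 80.61 q [ 0.35  0.37  1.62 -0.    1.15 -1.06]
```

```bash
python3 -m jog '[[[0,0,0.002],[0,0,0],-1],[[0,0,0.004],[0,0,0],-1],[[0,0,0.006],[0,0,0],-1],[[0,0,0.006],[0,0,0],-1]]'
```

```text
time: 5.7
ee_pos: [559.0, 257.9, 23.8]
tcp_rot: [[-0.987, 0.163, 0.001], [0.163, 0.987, 0.0], [-0.001, 0.0, -1.0]]
contact_force: [-6.0, -1.6, 11.6]
opening: 14.9
```

```bash
python3 -m jog '[[[0,0,0],[0,0,0],0],[[0,0,0],[0,0,0],0],[[0,0,-0.1],[0,0,0],0],[[0,0,-0.2],[0,0,0],0],[[0,0,-0.3],[0,0,0],0]]'
python3 -c "
from h import *
plan(505,40,200,80.7)"
```

```text
time: 6.32
ee_pos: [558.2, 257.6, 173.1]
tcp_rot: [[-0.987, 0.163, -0.0], [0.163, 0.987, -0.0], [0.0, -0.0, -1.0]]
contact_force: [0.2, 0.2, -0.1]
opening: 42.7
shift [ 0.0341 -0.4468 -0.0536] turn [-0.0001 -0.0002 -0.0007] t 6.325 pos [558.2 257.6 173.1] op 42.7 F [ 0.2  0.2 -0.1] yaw 80.62 q [ 0.35  0.21  1.53  0.    1.41 -1.06]
```

```bash
python3 -m jog '[[[0.034,-0.447,-0.054],[0,0,0],0.5],[[0.034,-0.447,-0.054],[0,0,0],0.5],[[0.034,-0.447,-0.054],[0,0,0],0.5],[[0.034,-0.447,-0.054],[0,0,0],0.5],[[0.034,-0.447,-0.054],[0,0,0],0.5]]'
python3 -m jog '[[[0,0,0],[0,0,0],0.5],[[0,0,0],[0,0,0],0.5]]'
python3 - <<'E'
from h import *
im,d,c=grab('wrist'); cv2.imwrite('pics/w2.png',im); np.savez('w2.npz',im=im,d=d,**c)
P=cloud(c,d); Z=P[...,2]
b=np.array([520,29.]); a=np.radians(80.75); ux=np.array([np.cos(a),np.sin(a)]); uy=np.array([-ux[1],ux[0]])
lx=(P[...,:2]-b)@ux; ly=(P[...,:2]-b)@uy
m=(abs(lx)<78)&(abs(ly)<58)&(Z>24)&(Z<37); q=P[m]
m=m.astype(np.uint8); k,l,st,_=cv2.connectedComponentsWithStats(m); i=1+np.argmax(st[1:,4]); q=P[l==i]
r=cv2.minAreaRect(q[:,:2].astype(np.float32)); print(len(q),st[i],r,np.median(q[:,2]))
# lid on bench check
im,d,c=grab('top'); P=cloud(c,d); Z=P[...,2]
m=(P[...,0]>470)&(P[...,0]<650)&(P[...,1]>130)&(P[...,1]<370)&(Z>3)&(Z<12); q=P[m]
print('lid',len(q),np.percentile(q[:,2],[5,50,95]),cv2.minAreaRect(q[:,:2].astype(np.float32)))
plan(r[0][0],r[0][1],110,-9.3)
E
```

```text
time: 6.95
ee_pos: [505.2, 37.6, 199.5]
tcp_rot: [[-0.986, 0.167, 0.001], [0.167, 0.986, -0.001], [-0.001, -0.0, -1.0]]
contact_force: [-0.4, 0.3, -0.0]
opening: 63.8
time: 7.2
ee_pos: [505.3, 41.0, 198.6]
tcp_rot: [[-0.987, 0.162, -0.0], [0.162, 0.987, 0.0], [0.001, 0.0, -1.0]]
contact_force: [-0.3, 0.4, 0.7]
opening: 63.9
7055 [ 188  177  152   56 7055] ((517.2957153320312, 23.73379135131836), (125.63276672363281, 41.064388275146484), 84.24113464355469) 31.247476557620157
lid 1170 [3.26369738 5.22110834 8.50205099] ((558.5087280273438, 249.9620361328125), (237.1157684326172, 177.83543395996094), 89.34868621826172)
shift [-0.0294 -0.0301  0.1771] turn [-3.000e-04 -3.000e-04  7.854e-01] t 7.3 pos [505.3  40.9 198.6] op 64.0 F [ 0.6 -0.2  0.6] yaw 80.7 q [-0.02 -0.1   1.8   0.    1.44 -1.43]
```

View pics/w2.png

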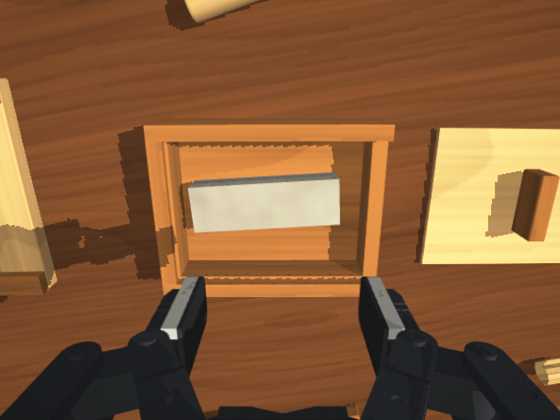

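The wrist view shows the stone alone in the box at about (265,203), and the lid resting on the bench at right (500,195). The stone's centre is (517.3, 23.7) with its long axis at 84.2°. I'll rotate the tool to lie across it.

```bash
python3 -m jog '[[[-0.03,-0.03,0.08],[0,0,0.755],0.5],[[-0.03,-0.03,0.08],[0,0,0.755],0.5],[[-0.03,-0.03,0.08],[0,0,0.755],0.5],[[-0.03,-0.03,0.08],[0,0,0.755],0.5],[[-0.03,-0.03,0.08],[0,0,0.755],0.5]]' > /dev/null
python3 -c "
from h import *
plan(517.3,23.7,100,-5.8)"
```

```text
shift [ 0.0007 -0.0004  0.1173] turn [-2.000e-04 -1.000e-04  2.829e-01] t 7.925 pos [517.7  23.5 158.6] op 64.1 F [-0.3 -1.   0.8] yaw 26.62 q [-0.05 -0.03  1.81  0.    1.36 -0.52]
```

```bash
python3 -m jog '[[[0,0,0.03],[0,0,0.283],0.4],[[0,0,0.06],[0,0,0.283],0.4],[[0,0,0.1],[0,0,0.283],0.4],[[0,0,0.117],[0,0,0.283],0.4],[[0,0,0.117],[0,0,0.283],0.4]]' > /dev/null
python3 -c "
from h import *
plan(517.3,23.7,21,-5.8)"
```

```text
shift [0.0012 0.0004 0.1576] turn [-0.0008  0.      0.0048] t 8.55 pos [517.2  23.1  99.8] op 59.7 F [ 0.1 -0.1  0.8] yaw -5.25 q [-0.05  0.03  1.87  0.    1.25  0.04]
```

```bash
python3 -m jog '[[[0.001,0,0.06],[0,0,0.005],0.4],[[0.001,0,0.11],[0,0,0.005],0.4],[[0.001,0,0.145],[0,0,0.005],0.4],[[0.001,0,0.156],[0,0,0.005],0.4],[[0.001,0,0.156],[0,0,0.005],0.4]]'
python3 -m jog '[[[0,0,0],[0,0,0],-1],[[0,0,0],[0,0,0],-1],[[0,0,0],[0,0,0],-1],[[0,0,0],[0,0,0],-1]]' 60
python3 -m jog '[[[0,0,-0.01],[0,0,0],-1],[[0,0,-0.03],[0,0,0],-1],[[0,0,-0.08],[0,0,0],-1],[[0,0,-0.16],[0,0,0],-1],[[0,0,-0.2],[0,0,0],-1]]'
python3 -m jog '[[[0,0,0],[0,0,0],-1],[[0,0,0],[0,0,0],-1]]'
python3 - <<'E'
from h import *
im,d,c=grab('wrist'); cv2.imwrite('pics/w3.png',im)
plan(468.3,-227.2,120,-7.7)
E
```

```text
time: 9.18
ee_pos: [518.0, 23.3, 22.8]
tcp_rot: [[0.106, 0.994, 0.0], [0.994, -0.106, 0.0], [0.0, 0.0, -1.0]]
contact_force: [-0.2, -0.1, -0.2]
opening: 59.9
time: 9.68
ee_pos: [518.9, 23.1, 23.8]
tcp_rot: [[0.106, 0.994, 0.003], [0.994, -0.106, -0.0], [0.0, 0.003, -1.0]]
contact_force: [-0.4, -1.0, 5.7]
opening: 38.6
time: 10.3
ee_pos: [518.6, 23.2, 125.2]
tcp_rot: [[0.106, 0.994, 0.003], [0.994, -0.106, -0.0], [0.0, 0.003, -1.0]]
contact_force: [0.9, -0.2, -3.4]
opening: 38.8
time: 10.55
ee_pos: [516.8, 23.3, 121.3]
tcp_rot: [[0.106, 0.994, -0.002], [0.994, -0.106, 0.0], [-0.0, -0.002, -1.0]]
contact_force: [0.6, -0.1, -4.7]
opening: 39.0
shift [-0.5084 -0.0426  0.0018] turn [-0.0013  0.0001  0.0139] t 10.6 pos [516.5  23.3 120.8] op 38.8 F [-0.4 -0.  -3.6] yaw -6.1 q [-0.05  0.    1.85  0.    1.29  0.05]
```

View pics/w3.png

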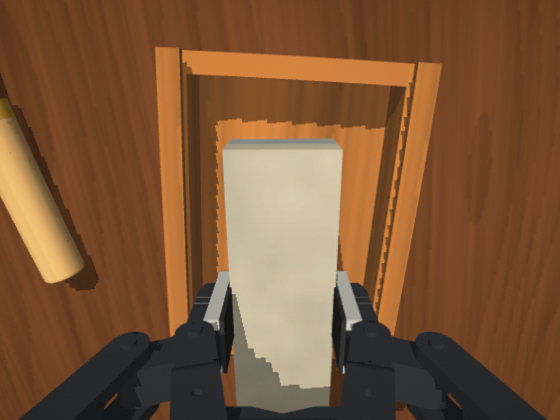

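The stone is gripped level and clear of the box, seen at (285,260). Next I'll carry it over the board.

```bash
python3 -m jog '[[[-0.09,-0.008,0],[0,0,0.014],-1],[[-0.2,-0.017,0],[0,0,0.014],-1],[[-0.31,-0.026,0],[0,0,0.014],-1],[[-0.42,-0.035,0],[0,0,0.014],-1],[[-0.508,-0.043,0],[0,0,0.014],-1]]' >/dev/null
python3 -m jog '[[[0,0,0],[0,0,0],-1],[[0,0,0],[0,0,0],-1]]'
python3 - <<'E'
from h import *
plan(468.3,-227.2,50,-7.7)
im,d,c=grab('wrist'); cv2.imwrite('pics/w4.png',im)
E
```

```text
time: 11.48
ee_pos: [468.5, -226.3, 121.1]
tcp_rot: [[0.135, 0.991, -0.002], [0.991, -0.135, 0.002], [0.001, -0.002, -1.0]]
contact_force: [0.1, 0.0, -3.7]
opening: 38.6
shift [-2.000e-03  1.000e-04  1.421e-01] turn [-0.0011 -0.0007 -0.0005] t 11.475 pos [ 468.5 -226.3  121.1] op 38.6 F [ 0.1  0.  -3.7] yaw -7.75 q [-0.55  0.01  1.84  0.    1.29 -0.41]
```

View pics/w4.png

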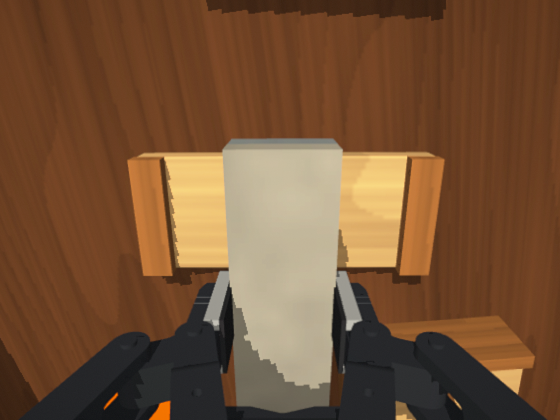

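The board (280,212) lies with its cleats at left (150,215) and right (422,215). Its long axis is therefore along tool y, at -7.7°: I read the wrong rectangle side. I need a quarter turn before lowering.

```bash
python3 -m jog '[[[-0.002,0,0],[0,0,0.785],-1],[[-0.002,0,0],[0,0,0.785],-1],[[-0.002,0,0],[0,0,0.785],-1],[[-0.002,0,0],[0,0,0.785],-1],[[-0.002,0,0],[0,0,0.785],-1]]' >/dev/null
python3 -c "
from h import *
plan(468.3,-227.2,120,-97.7)"
```

```text
shift [-0.0027  0.0005  0.0039] turn [-4.000e-04  3.000e-04  3.146e-01] t 12.15 pos [ 469.4 -226.3  122. ] op 38.7 F [ 0.   1.  -3.4] yaw -61.65 q [-0.55  0.01  1.84  0.    1.29  0.53]
```

```bash
python3 -m jog '[[[-0.002,0,0.002],[0,0,0.315],-1],[[-0.002,0,0.002],[0,0,0.315],-1],[[-0.002,0,0.002],[0,0,0.315],-1],[[-0.002,0,0.002],[0,0,0.315],-1],[[-0.002,0,0.002],[0,0,0.315],-1]]' >/dev/null
python3 - <<'E'
from h import *
plan(468.3,-227.2,45,-97.7)
im,d,c=grab('wrist'); cv2.imwrite('pics/w5.png',im)
P=cloud(c,d); Z=P[...,2]; m=(Z>20)&(Z<32)&(P[...,0]>350)&(P[...,0]<600)&(abs(P[...,1]+227)<70); q=P[m]
print('cleat pts',len(q),cv2.minAreaRect(q[:,:2].astype(np.float32)) if len(q) else '')
E
```

```text
shift [-0.0002  0.0002  0.1521] turn [-0.0002  0.0003  0.0028] t 12.775 pos [ 468.5 -227.1  121. ] op 38.3 F [-0.6 -0.7 -3.5] yaw -97.37 q [-0.55  0.01  1.84  0.    1.29  1.15]
cleat pts 5168 ((556.6871337890625, -238.54981994628906), (80.29032135009766, 20.093847274780273), 82.51170349121094)
```

View pics/w5.png

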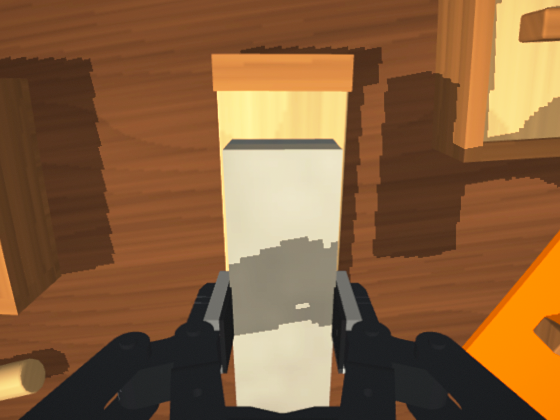

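The stone now points along the board. The visible cleat puts the board's centre at (470, -227), which agrees with the top view. Lowering.

```bash
python3 -m jog '[[[0.002,0,0.06],[0,0,0.003],-1],[[0.002,0,0.11],[0,0,0.003],-1],[[0.002,0,0.15],[0,0,0.003],-1],[[0.002,0,0.168],[0,0,0.003],-1],[[0.002,0,0.168],[0,0,0.003],-1]]'
python3 -c "
from h import *
plan(469.3,-227.2,33.8,-97.7)"
```

```text
time: 13.45
ee_pos: [469.0, -228.2, 37.0]
tcp_rot: [[0.991, -0.136, -0.001], [-0.136, -0.991, 0.001], [-0.001, -0.001, -1.0]]
contact_force: [0.4, 0.2, -3.4]
opening: 38.3
shift [ 0.0004 -0.002   0.0064] turn [-0.0003  0.0006 -0.0008] t 13.45 pos [ 469.  -228.2   37. ] op 38.3 F [ 0.4  0.2 -3.4] yaw -97.8 q [-0.55  0.13  1.89  0.    1.13  1.16]
```

```bash
python3 -m jog '[[[0,0,0.002],[0,0,0],-1],[[0,0,0.004],[0,0,0],-1],[[0,0,0.004],[0,0,0],-1]]'
python3 -m jog '[[[0,0,0.001],[0,0,0],-1],[[0,0,0.002],[0,0,0],-1],[[0,0,0.002],[0,0,0],-1]]'
```

```text
time: 13.82
ee_pos: [469.6, -228.9, 35.9]
tcp_rot: [[0.991, -0.137, 0.001], [-0.137, -0.991, -0.0], [0.001, 0.0, -1.0]]
contact_force: [-0.3, -0.1, -4.2]
opening: 38.6
time: 14.2
ee_pos: [469.2, -228.6, 34.4]
tcp_rot: [[0.991, -0.137, -0.0], [-0.137, -0.991, 0.0], [-0.0, -0.0, -1.0]]
contact_force: [0.6, 0.6, -3.3]
opening: 38.5
```

```bash
python3 -m jog '[[[0,0,0.001],[0,0,0],-1],[[0,0,0.002],[0,0,0],-1],[[0,0,0.003],[0,0,0],-1],[[0,0,0.003],[0,0,0],-1]]'
```

```text
time: 14.7
ee_pos: [469.5, -228.8, 33.8]
tcp_rot: [[0.991, -0.137, 0.0], [-0.137, -0.991, -0.0], [0.0, 0.0, -1.0]]
contact_force: [-4.2, 2.7, 7.5]
opening: 38.8
```

Contact at 7.5 N upward, so the stone is seated. I'll open gently and retreat.

```bash
python3 -m jog '[[[0,0,0],[0,0,0],0.1],[[0,0,0],[0,0,0],0.4],[[0,0,0],[0,0,0],0.4],[[0,0,-0.06],[0,0,0],0.4],[[0,0,-0.16],[0,0,0],0.4]]'
python3 -m jog '[[[-0.05,0,-0.1],[0,0,0],0.4],[[-0.17,0,-0.2],[0,0,0],0.4],[[-0.22,0.1,-0.25],[0,0,0],0.4],[[-0.22,0.2,-0.25],[0,0,0],0.4],[[-0.22,0.2,-0.25],[0,0,0],0.4]]'
python3 - <<'E'
from h import *
im,d,c=grab('top'); P=cloud(c,d); Z=P[...,2]; X,Y=P[...,0],P[...,1]
def rect(m,n):
    k,l,st,_=cv2.connectedComponentsWithStats(m.astype(np.uint8)); i=1+np.argmax(st[1:,4]); q=P[l==i]
    print(n,len(q),cv2.minAreaRect(q[:,:2].astype(np.float32)),np.percentile(q[:,2],[10,50,90]).round(1))
R=(abs(X-469)<110)&(abs(Y+227)<60)
rect(R&(Z>33),'stone'); rect(R&(Z>7),'board')
L=(X>470)&(X<660)&(Y>130)&(Y<370); B=im[...,0].astype(int)
rect(L&(Z>2)&(im[...,1]>150),'lid')
cv2.imwrite('pics/top9.png',cv2.resize(im[130:260,130:410],None,fx=2.8,fy=2.8,interpolation=cv2.INTER_CUBIC))
E
```

```text
time: 15.32
ee_pos: [467.6, -227.7, 111.6]
tcp_rot: [[0.991, -0.137, -0.004], [-0.137, -0.991, 0.003], [-0.004, -0.002, -1.0]]
contact_force: [0.3, 0.3, 0.4]
opening: 59.7
time: 15.95
ee_pos: [345.6, -315.9, 239.1]
tcp_rot: [[0.99, -0.141, 0.001], [-0.141, -0.99, -0.003], [0.002, 0.002, -1.0]]
contact_force: [0.9, 0.7, -0.6]
opening: 60.0
stone 1007 ((383.5736389160156, -261.13714599609375), (48.98375701904297, 51.6776008605957), 0.07899550348520279) [596.1 640.2 643. ]
board 2032 ((468.7191467285156, -227.12936401367188), (80.95919799804688, 197.9956512451172), 82.37715911865234) [13.1 23.3 41.1]
lid 2206 ((557.1932983398438, 257.53985595703125), (180.20152282714844, 131.1713104248047), 80.29901885986328) [2.8 5.  8. ]
```

View pics/top9.png

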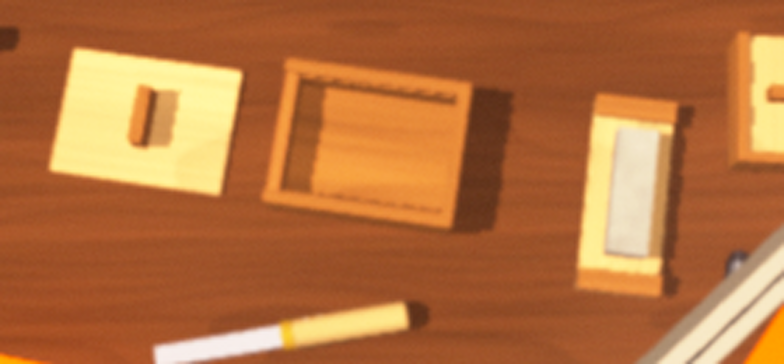

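The final top view shows the stone (633,190) on the board between its cleats, the box empty, and the lid flat on the bench (145,120). One more number check on the stone, because the arm spoiled its mask, then I'll hand in.

Run:
```python
from h import *
im,d,c=grab('top'); P=cloud(c,d); X,Y,Z=P[...,0],P[...,1],P[...,2]
m=((abs(X-469)<110)&(abs(Y+227)<60)&(Z>33)&(Z<50)).astype(np.uint8)
k,l,st,_=cv2.connectedComponentsWithStats(m); i=1+np.argmax(st[1:,4]); q=P[l==i]
r=cv2.minAreaRect(q[:,:2].astype(np.float32)); print(r,np.percentile(q[:,2],[10,50,90]))
a=np.radians(-7.65); e=np.array([np.cos(a),np.sin(a)]); dv=np.array(r[0])-[468.7,-227.1]
o=(dv@e,dv@[-e[1],e[0]]); print('offset',o)
if abs(o[0])<11 and abs(o[1])<15: print('finish',workorder.finish_job())
```

```text
((467.9647521972656, -229.15780639648438), (41.09715270996094, 126.25898742675781), 82.1780776977539) [36.85149885 39.80106688 42.54193262]
offset (np.float64(-0.4547659696129138), np.float64(-2.1373685713324617))
the job is handed in; nothing more can be done
finish None
```

The job is done and handed in at about 16 s of the 53 s allowed. I slid the larger box's lid out along its grooves and laid it flat on the bench. I then lifted the oilstone out and set it on the sharpening board.

**Stone:** the last top-view check puts it about 0.5 mm lengthwise and 2 mm sideways from the board's centre. It is within about 0.2° of the board's long axis. Its top is at z≈40 mm against an expected 41 mm, so it lies flat between the cleats and wholly on the board. It was released after contact at 7.5 N, so it was not dropped.

**Lid:** it lies flat with its top at z≈5 mm (6 mm thick), clear of the box. The forces I read at the end of each move peaked at about 12 N, when the lid touched the bench.

**Checks that failed or disagreed:**
- I first took the board's long axis 90° wrong. The wrist picture showed it before lowering, and I turned the stone to match.
- One lid mask gave 237 x 178 mm; it was probably polluted by other pixels. The repeat gave 180 x 131 mm, near the nominal 176 x 129.
- The first stone mask at the end caught the robot arm; the repeat, limited by height, gave the values above.

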